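Close the marker caddy and pick it up level

ROBOT

A 7-joint arm with a two-finger parallel gripper is mounted at the origin on the work surface. World frame = base frame: x ahead of the robot, y to its left, z up, the work surface at z = 0. Lengths are in m, angles in rad, forces in N, time in s.
With the tool pointing down it reaches from about 0.4 to 0.9 m from the base axis. Payload 5.6 kg.
Tool frame: the origin (TCP) lies midway between the tips of the shut fingers; the grasp point (between the pads) lies 19 mm behind it; z points along the fingers, y is the line along which they close (so a half turn about z gives the same grasp; the last joint's range is limited). The gripper opens to 92 mm and grips with 3 to 60 N. Pads are 20 mm wide; open, the fingers measure 128 mm over their backs; the gripper's body (75 mm by 189 mm) begins 69 mm behind the grasp point.
Start: joints at [-1.326, 0.468, -0.012, 1.603, 0.006, 1.071, -0.056], TCP at [0.185, 0.623, 0.215] pointing down, gripper open.
Joint ranges: [-2.53, 2.53], [-0.31, 2.02], [-1.57, 1.55], [0.28, 2.44], [-1.29, 4.43], [0.15, 1.84], [-2.92, 2.92]. Speed limits (rad/s): [2.57, 2.57, 3.14, 3.14, 3.14, 3.14, 3.14].

INTERFACE

Orientations are given as a 3x3 rotation matrix whose columns are the frame's x, y, z axes.
In Python, from cell import robot, get_image, camera_model gives the robot as it stands.
- The arm moves only by the tool arm_command, never from a script. Its arguments are lists of equal length, an entry for each row: "travel": the shift along the tool's x, y, z in mm, a list of three; "delta_rot": the turn, a rotation vector about the tool's x, y, z in degrees, a list of three. In form: {"travel": [[dx, dy, dz], ...], "delta_rot": [[rx, ry, rz], ...]}. A call has exactly 8 rows; each row shifts and turns the commanded pose from where the row before left it, along the tool's axes as they then stand; what a row does not reach is not made up. A row lasts 1/8 s, in which the tool goes at most 62.5 mm and 10.7 degrees, less where a joint would pass 70% of its speed; a pose out of reach is approached as far as the arm can. A call is refused whole if a number of a shift passes 62.5 or a number of a turn 10.7, either way. A call with a gripper value outside its range is refused whole. "jaw" is the finger opening in mm, from 0 to 91.9, set as the call begins (left out, the last holds). The fingers move at their own pace and stop on an object; the grip force is fixed at half the most. Time passes only in rows, so rows that do not move let the fingers close, or fill a call up. It gives the time, the measured TCP pose, the force, the opening and the grip force at its end, in the units of the state.
- robot.get_state(): the state, without advancing time (a new reading comes with each control period).
- get_image(name): name is "side" or "top" or "wrist"; returns the picture (384x512x3 uint8, red, green, blue); there is no depth.
- camera_model(name): a dict with "mtx" (3x3 intrinsics, pixels), "rvec" (rotation vector, rad) and "tvec" (3), from world to camera coordinates, as OpenCV has them. Camera axes: x right, y down, z forward; pixel columns grow to the right and rows downward; lengths in m; the calibration is good to about 2 mm. A picture is of the moment at which its call begins: read the wrist's pose just before it. camera_model takes no time and is no camera call; for the wrist camera it gives the pose at the moment of the call.
- robot.close_job(): hands the job in; it is judged then, once.
The state is a dict: "time_s": time; "joints": joint angles; "joint_vel": joint speeds; "joint_efforts": joint torques, N m; "position": TCP position; "tcp_rot": TCP orientation; "ft_force": force on the tool from outside, world axes, zero at the start; "torque": the same for the moment, N m; "opening": finger opening in m; "grip_force": force on a finger pad.
Only numpy, scipy, OpenCV 4.12 (cv2) and the standard library are available. Lean on these libraries where they do the work, as an engineer would, in place of code of your own. Each camera call takes 0.05 s, during which the arm holds its last target. There are 200 camera calls.

TASK

Get the marker caddy ready to carry: while it stands on the portfolio folder, press both of its hinged covers down until each snaps shut, then take it by the handle and lift it straight up, about 10 cm clear of the folder. Finish while holding it there, still and level, with both covers shut; do not tip it on the way, and leave everything else on the desk where it is.

Things in the scene. Friction and masses are not known exactly. Their poses are not given: they have to be found in the camera images.
- caddy: plywood marker caddy, loose, 0.45 to 0.85 kg, balanced: a box 150 mm (x) by 180 mm (y) by 55 mm high with a spine 28 mm wide along y in the middle, an open compartment with a hinged cover on either side of it, and a carrying handle over the spine. Origin at the centre of its underside, z up; it stands upright on the folder, its underside 12 mm above the desk.
- handle_mid (a point): centre of the caddy's handle, a wooden bar along the caddy's y, 16 mm wide (x), 18 mm high, 111 mm above the caddy's underside (top 120 mm), on two posts 28 mm wide with inner faces at y = +72 and -72 mm. 42 mm are free between the bar and the shut covers; open covers stand up either side of it.
- cover_near (a joint): hinge angle (rad) of the caddy's near (-x side) cover, a white board; hinge line along the caddy's y at caddy x = -14 mm, 56 mm above its underside. 0 = shut, flat, on a firm stop; grows as the free edge swings up, at most 1.0; starts 0.45 to 0.85. Slight friction keeps it where it is left; at about 0.36 it meets a spring catch, passing which takes about 3 N near the free edge; below about 0.15 it snaps shut and is held.
- cover_far (a joint): hinge angle (rad) of the caddy's far (+x side) cover, a white board; hinge line along the caddy's y at caddy x = +14 mm, 56 mm above its underside. 0 = shut, flat, on a firm stop; grows as the free edge swings up, at most 1.0; starts 0.45 to 0.85. Slight friction keeps it where it is left; at about 0.36 it meets a spring catch, passing which takes about 3 N near the free edge; below about 0.15 it snaps shut and is held.
- cover_near_edge (a point): middle of the free edge of the near cover, on its upper face, 64 mm from the hinge; it moves with the cover, a board 172 mm long (y) and 5 mm thick. With the cover shut it lies at caddy x = -78 mm, y = 0, 61 mm above the caddy's underside.
- cover_far_edge (a point): middle of the free edge of the far cover, on its upper face, 64 mm from the hinge; it moves with the cover, a board 172 mm long (y) and 5 mm thick. With the cover shut it lies at caddy x = +78 mm, y = 0, 61 mm above the caddy's underside.
- folder: grey portfolio folder lying flat on the desk, fixed, 360 mm (x) by 500 mm (y), 12 mm thick; origin at the centre of its underside
- rule: steel rule lying on the folder beyond the caddy, 26 mm (x) by 300 mm (y) by 4 mm, loose bystander; origin at the centre of its underside
- marker: square marker pen lying on the folder on the robot's side of the caddy, 15 mm by 132 mm (along its y) by 15 mm, loose bystander; origin under its middle
- model_car: wooden model car standing on the folder to the left of the caddy, 54 mm by 105 mm (along its y) by 42 mm high, loose bystander; origin at the centre of its underside
- tape: roll of tape lying on the folder to the right of the caddy, 60 mm across, 22 mm high, loose bystander; origin at the centre of its underside
- mug: black mug on the desk to the left, 80 mm across, 92 mm high, loose bystander; origin at the centre of its underside
- glue: white glue bottle standing on the desk to the right, 48 mm across, 120 mm high, loose bystander; origin at the centre of its underside
- notebook: black notebook lying on the desk to the right, 150 mm (x) by 105 mm (y) by 14 mm, loose bystander; origin at the centre of its underside

How it is judged:
On the way, in this order (a step that is already met when the one before it is completed fails the run):
1. both covers are snapped shut while the caddy still stands on the folder (value of joint each of cover_near, cover_far below 0.05 rad and height (world z) of caddy below 0.022 m), for 0.2 s.
2. the caddy is lifted clear, level, with its covers shut (value of joint each of cover_near, cover_far below 0.05 rad and height (world z) of caddy between 0.072 and 0.172 m and angle between caddy's own z axis and vertical below 0.12 rad), for 0.3 s.
At the end, for the whole second after the job is handed in: the caddy hangs from the gripper with its underside 60 to 160 mm above the folder (z 72 to 172 mm), tilted less than 0.12 rad, slower than 0.02 m/s and 0.15 rad/s, gripped by the fingers and not touching the folder, both covers shut to less than 0.05 rad, every bystander within 30 mm of its start (all of step 2 and linear speed of caddy below 0.02 m/s and angular speed of caddy below 0.15 rad/s and contact force between caddy and the fingers above 1 N and contact force between caddy and folder below 0.05 N and distance of each of rule, marker, model_car, tape, mug, glue, notebook from where it was at the start of the episode below 0.03 m); the arm keeps its last pose, push and grip.
It fails at once if the caddy is tipped by more than 0.35 rad (angle between caddy's own z axis and vertical above 0.35 rad).
It fails at once if a bystander is displaced by more than 30 mm (distance of any of rule, marker, model_car, tape, mug, glue, notebook from where it was at the start of the episode above 0.03 m).
It also fails if it takes over 56 s, if anything falls off the work surface, if the arm or the gripper's body presses on something with over 40 N, if the wrist force passes 120 N, or if a joint passes its speed limit or range.

## Working session

There is one attempt and no reset: what is moved stays moved. The work goes in short steps, Python scripts to look and compute and a tool call to move; the robot and the scene stay as the last step left them, time stands still between calls to the robot, and variables do not carry over. Pictures are saved under pics/ and viewed, at most 10 in all, crops included, and the job is handed in when it is done.

Besides the shell and the picture viewer there is one more tool, called after "Request:" as a command line: name --argument value ..., lists and objects as JSON in quotes. arm_command: Moves the arm, as the interface text tells. Its arguments: {"type":"object","properties":{"travel":{"type":"array"},"delta_rot":{"type":"array"},"jaw":{"type":"number"}},"required":["travel","delta_rot"]}

```bash
mkdir -p pics; python3 - <<'E'
from cell import robot,get_image,camera_model
import cv2,numpy as np
s=robot.get_state();print(s['time_s'],s['position'],np.round(s['tcp_rot'],3).tolist(),s['ft_force'])
for n in('top','side'):
    im=get_image(n);cv2.imwrite(f'pics/{n}0.png',im[:,:,::-1]);m=camera_model(n)
    R=cv2.Rodrigues(np.array(m['rvec']))[0];print(n,np.round(m['mtx'],1).tolist(),(-R.T@np.ravel(m['tvec'])).round(3),R.round(2).tolist())
E
```

```text
0.0 [0.18439103 0.62268311 0.21365609] [[-0.959, 0.284, -0.0], [0.284, 0.959, -0.002], [-0.0, -0.002, -1.0]] [-0.93632276  0.49682001  0.28402461]
top [[366.9, 0.0, 260.3], [0.0, 366.9, 194.9], [0.0, 0.0, 1.0]] [ 0.441 -0.016  1.55 ] [[0.01, -1.0, 0.0], [-1.0, -0.02, -0.08], [0.08, -0.0, -1.0]]
side [[418.8, 0.0, 256.3], [0.0, 418.8, 190.8], [0.0, 0.0, 1.0]] [ 0.482 -1.228  1.099] [[1.0, -0.08, -0.02], [-0.07, -0.63, -0.77], [0.05, 0.77, -0.63]]
```

View pics/top0.png

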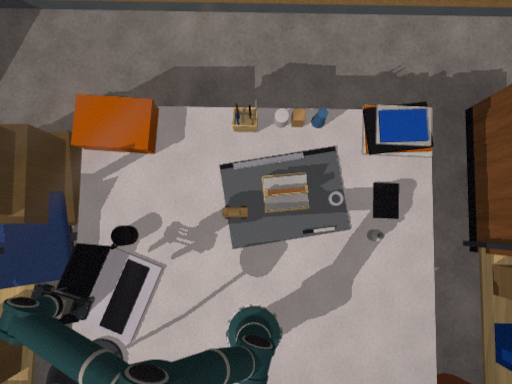

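View pics/side0.png

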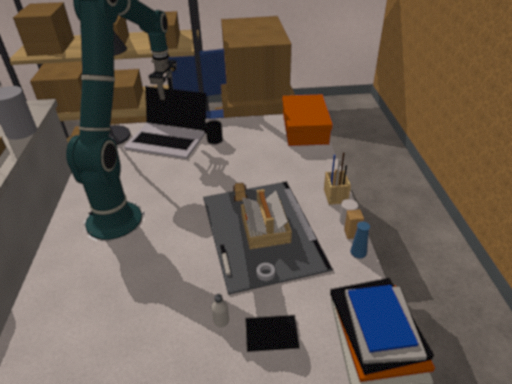

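The top view shows the folder (220–350, 147–247) with the caddy at about (286,192) and its handle along (265–308, 188). The side view shows the caddy at about (265,222). Next I'll measure the handle and take enlarged crops.

```bash
cat >h.py <<'E'
from cell import robot,get_image,camera_model
import cv2,numpy as np
def ray(n,px,z,m=None):
    m=m or camera_model(n);R=cv2.Rodrigues(np.array(m['rvec'],float))[0];t=np.ravel(m['tvec']);c=-R.T@t
    d=R.T@np.linalg.inv(np.array(m['mtx']))@np.array([px[0],px[1],1.]);return c+d*(z-c[2])/d[2]
def proj(n,P):
    m=camera_model(n);return cv2.projectPoints(np.array(P,float).reshape(-1,3),np.array(m['rvec'],float),np.array(m['tvec'],float),np.array(m['mtx']),None)[0].reshape(-1,2)
E
python3 - <<'E'
from h import *
im=cv2.imread('pics/top0.png');hsv=cv2.cvtColor(im,cv2.COLOR_BGR2HSV)
c=im[160:225,245:330];si=cv2.imread('pics/side0.png')[175:255,225:310]
cv2.imwrite('pics/c.png',np.vstack([cv2.resize(c,(510,390-90),interpolation=2),cv2.resize(si,(510,290),interpolation=2)]))
m=cv2.inRange(hsv,(5,120,130),(20,255,255));m[:,:262]=0;m[:,312:]=0;m[:165]=0;m[220:]=0
m=cv2.morphologyEx(m,cv2.MORPH_OPEN,np.ones((2,2)))
n,l,st,ce=cv2.connectedComponentsWithStats(m);print(st,ce)
for i in range(1,n):
    if st[i,4]>60:
        r=cv2.minAreaRect(np.argwhere(l==i)[:,::-1].astype(np.float32));print(r)
        b=cv2.boxPoints(r);print([ray('top',p,.132).round(3).tolist() for p in b],ray('top',r[0],.132))
g=cv2.inRange(hsv,(0,0,40),(180,90,95))
g=cv2.inRange(im,(45,45,45),(95,95,95));g[:,:215]=0;g[:,355:]=0;g[:145]=0;g[250:]=0
g=cv2.morphologyEx(g,cv2.MORPH_OPEN,np.ones((5,5)))
r=cv2.minAreaRect(max(cv2.findContours(g,0,2)[0],key=cv2.contourArea));print('folder',r,ray('top',r[0],.012))
E
```

```text
[[     0      0    512    384 196590]
 [   300    189      7      4     18]] [[255.49564576 191.50009665]
 [303.05555556 190.44444444]]
folder ((284.3513488769531, 199.1081085205078), (80.55549621582031, 119.02485656738281), 80.53767395019531) [ 0.55262423 -0.11954107  0.012     ]
```

View pics/c.png

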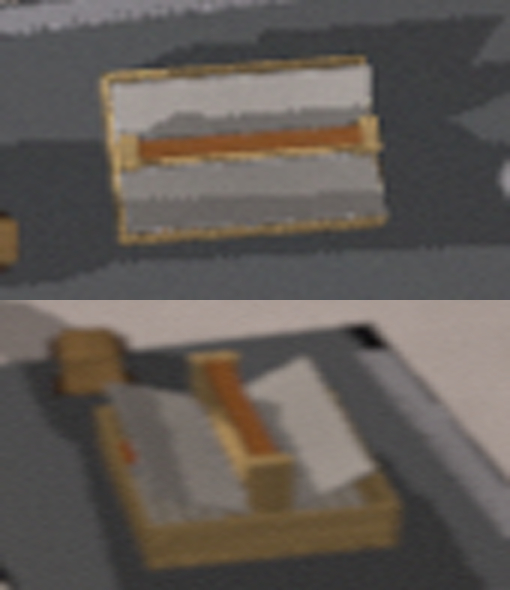

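The crop shows both covers open. The post tops sit at crop (128,152) and (369,133), which is about (266.3,192.9) and (306.5,188.8) in the full image.

```bash
cat >>h.py <<'E'
def goto(P,yaw=None):
    s=robot.get_state();R=np.array(s['tcp_rot']);d=R.T@(np.array(P)-s['position'])*1000
    a=np.degrees(np.arctan2(R[1,1],R[0,1]));print('pos',s['position'].round(4),'toolmove mm',d.round(1),'yaw',a.round(2),'t',s['time_s'],'tilt deg', np.degrees(R[:2,2]).round(2))
E
python3 - <<'E'
from h import *
a=ray('top',(266.3,192.9),.132);b=ray('top',(306.5,188.8),.132);print(a,b,(a+b)/2,np.degrees(np.arctan2(*(a-b)[[1,0]]))-90,np.linalg.norm(a-b))
goto([*((a+b)/2)[:2],.26])
print(ray('side',(225+215/6,175+55*80/290),.132),ray('side',(225+268/6,175+160*80/290),.132))
E
```

```text
[ 0.56703001 -0.04115306  0.132     ] [ 0.58540026 -0.19708823  0.132     ] [ 0.57621513 -0.11912064  0.132     ] 6.718873549895918 0.15701350591008673
pos [0.1844 0.6228 0.2138] toolmove mm [-586.3 -600.2  -45.3] yaw 73.51 t 0.1 tilt deg [-0.02 -0.09]
[ 0.57290924 -0.04329269  0.132     ] [ 0.5886498  -0.20057911  0.132     ]
```

Request:
arm_command --travel '[[-36,-37,-8],[-37,-38,-8],[-37,-38,-8],[-37,-38,-8],[-37,-38,-8],[-37,-38,-8],[-37,-38,-8],[-37,-38,-8]]' --delta_rot '[[0,0,0],[0,0,0],[0,0,0],[0,0,0],[0,0,0],[0,0,0],[0,0,0],[0,0,0]]' --jaw 0

```text
time_s: 1.1
position: [0.3818, 0.2472, 0.2788]
tcp_rot: [[-0.959, 0.284, -0.0], [0.284, 0.959, 0.0], [0.0, 0.0, -1.0]]
ft_force: [0.2, 0.8, -0.2]
opening: 0.014
grip_force: 0.0
```

Request:
arm_command --travel '[[-37,-38,-4],[-37,-38,-4],[-37,-38,0],[-37,-38,0],[-37,-38,0],[-37,-38,0],[-37,-37,0],[-32,-33,0]]' --delta_rot '[[0,0,0],[0,0,0],[0,0,0],[0,0,0],[0,0,0],[0,0,0],[0,0,0],[0,0,0]]'

```text
time_s: 2.1
position: [0.5762, -0.1211, 0.2863]
tcp_rot: [[-0.959, 0.284, -0.0], [0.284, 0.959, -0.0], [0.0, -0.0, -1.0]]
ft_force: [0.3, 0.6, 0.8]
opening: 0.0006
grip_force: 0.0
```

Request:
arm_command --travel '[[0,0,0],[0,0,0],[0,0,0],[0,0,0],[0,0,0],[0,0,0],[0,0,0],[0,0,0]]' --delta_rot '[[0,0,9.6],[0,0,9.6],[0,0,9.6],[0,0,9.6],[0,0,9.6],[0,0,9.6],[0,0,9.6],[0,0,0]]'

```text
time_s: 3.1
position: [0.5756, -0.1191, 0.2862]
tcp_rot: [[-0.112, 0.994, -0.001], [0.994, 0.112, -0.0], [-0.0, -0.001, -1.0]]
ft_force: [-0.5, 0.2, -0.4]
opening: 0.0006
grip_force: 0.0
```

```bash
python3 - <<'E'
from h import *
goto([.578,-.12,.3]);print(robot.get_state()['joints'],robot.get_state()['ft_force'])
m=camera_model('wrist');im=get_image('wrist');cv2.imwrite('pics/w1.png',im[:,:,::-1]);np.save('w1.npy',m,allow_pickle=True)
print(proj('wrist',[[.578,-.12,.132]]))
E
```

```text
pos [ 0.5756 -0.1191  0.2862] toolmove mm [ -1.1   2.3 -13.8] yaw 6.42 t 3.1 tilt deg [-0.05 -0.01]
[-0.45325121  0.3508746   0.77514371  1.71804662 -0.2625459   1.18100205
  0.50457376] [-0.45476201  0.19502259 -0.35807532]
[[256.86869592 181.37748286]]
```

View pics/w1.png

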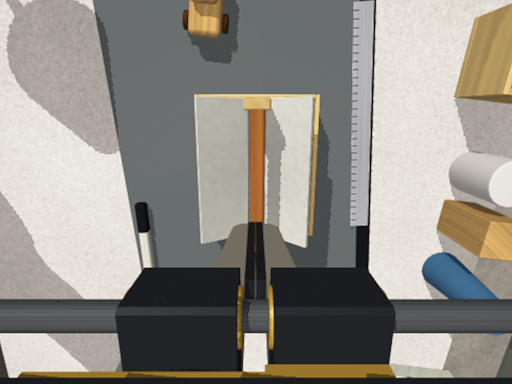

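The wrist view shows the handle bar vertical at u≈257, with its far post at (257,103). The covers lie at u 196–247 (near) and 268–313 (far), and the box edge is at u≈318.

```bash
python3 - <<'E'
from h import *
im=cv2.imread('pics/w1.png')
for v in(115,150,185,210):
    r=im[v].astype(int);u=[k for k in range(235,280) if r[k,2]-r[k,0]>70];print(v,u[0],u[-1],ray('wrist',((u[0]+u[-1])/2,v),.132).round(4))
print('post inner edge',ray('wrist',(257,109),.132),'outer',ray('wrist',(257,97),.132))
E
```

```text
115 250 264 [ 0.5702 -0.0518  0.132 ]
150 250 263 [ 0.5738 -0.0869  0.132 ]
185 250 263 [ 0.5781 -0.124   0.132 ]
210 250 263 [ 0.5813 -0.1519  0.132 ]
post inner edge [ 0.56952025 -0.04601201  0.132     ] outer [ 0.56818701 -0.03456917  0.132     ]
```

Request:
arm_command --travel '[[0,-30,0],[0,-30,20],[0,0,55],[0,0,55],[0,0,20],[0,0,12],[0,0,12],[0,0,12]]' --delta_rot '[[0,0,0],[0,0,0],[0,0,0],[0,0,0],[0,0,0],[0,0,0],[0,0,0],[0,0,0]]'

```text
time_s: 4.15
position: [0.5168, -0.126, 0.1006]
tcp_rot: [[-0.111, 0.994, 0.002], [0.994, 0.111, 0.0], [-0.0, 0.002, -1.0]]
ft_force: [0.7, -0.6, -0.1]
opening: 0.0007
grip_force: 0.1
```

Request:
arm_command --travel '[[0,0,6],[0,0,6],[0,0,6],[0,0,4],[0,0,3],[0,0,2],[0,0,0],[0,0,0]]' --delta_rot '[[0,0,0],[0,0,0],[0,0,0],[0,0,0],[0,0,0],[0,0,0],[0,0,0],[0,0,0]]'

```text
time_s: 5.15
position: [0.5163, -0.126, 0.0736]
tcp_rot: [[-0.11, 0.994, 0.0], [0.994, 0.11, -0.0], [-0.0, 0.0, -1.0]]
ft_force: [-0.1, -0.1, 0.4]
opening: 0.0008
grip_force: 0.0
```

Request:
arm_command --travel '[[0,0,1],[0,0,1],[0,0,1],[0,0,0],[0,0,0],[0,0,0],[0,0,0],[0,0,0]]' --delta_rot '[[0,0,0],[0,0,0],[0,0,0],[0,0,0],[0,0,0],[0,0,0],[0,0,0],[0,0,0]]'

```text
time_s: 6.15
position: [0.5163, -0.126, 0.0729]
tcp_rot: [[-0.11, 0.994, 0.001], [0.994, 0.11, 0.002], [0.002, 0.001, -1.0]]
ft_force: [-8.5, 2.2, 24.8]
opening: 0.0003
grip_force: 12.2
```

Request:
arm_command --travel '[[0,0,-40],[0,0,-55],[0,12,0],[0,40,0],[0,40,0],[0,32,0],[0,0,40],[0,0,20]]' --delta_rot '[[0,0,0],[0,0,0],[0,0,0],[0,0,0],[0,0,0],[0,0,0],[0,0,0],[0,0,0]]'

```text
time_s: 7.15
position: [0.6397, -0.1117, 0.103]
tcp_rot: [[-0.11, 0.994, -0.001], [0.994, 0.11, 0.0], [0.0, -0.001, -1.0]]
ft_force: [0.9, 0.4, 0.8]
opening: 0.0005
grip_force: 0.4
```

Request:
arm_command --travel '[[0,0,8],[0,0,8],[0,0,6],[0,0,5],[0,0,4],[0,0,3],[0,0,2],[0,0,0]]' --delta_rot '[[0,0,0],[0,0,0],[0,0,0],[0,0,0],[0,0,0],[0,0,0],[0,0,0],[0,0,0]]'

```text
time_s: 8.15
position: [0.6389, -0.1126, 0.0729]
tcp_rot: [[-0.109, 0.994, -0.001], [0.994, 0.109, 0.002], [0.002, -0.001, -1.0]]
ft_force: [-8.8, 3.4, 24.4]
opening: 0.0003
grip_force: 12.5
```

Both presses reached the firm stop at z≈0.073. Next I'll raise the arm over the handle, open the fingers and take a look.

Request:
arm_command --travel '[[0,0,-40],[0,0,-60],[0,0,-60],[0,-31,-40],[0,-31,0],[0,0,0],[0,0,0],[0,0,0]]' --delta_rot '[[0,0,0],[0,0,0],[0,0,0],[0,0,0],[0,0,0],[0,0,0],[0,0,0],[0,0,0]]' --jaw 60

```text
time_s: 9.15
position: [0.5783, -0.1188, 0.2689]
tcp_rot: [[-0.111, 0.994, -0.001], [0.994, 0.111, -0.001], [-0.001, -0.001, -1.0]]
ft_force: [0.0, -0.8, -0.8]
opening: 0.0602
grip_force: 0.0
```

```bash
python3 - <<'E'
from h import *
im=get_image('wrist')[:,:,::-1].copy();cv2.imwrite('pics/w2.png',im)
P=[]
for v in range(110,212,8):
    r=im[v].astype(int);u=[k for k in range(235,280) if r[k,2]-r[k,0]>70]
    if u:P.append(ray('wrist',((u[0]+u[-1])/2,v),.132))
P=np.array(P);f=np.polyfit(P[:,1],P[:,0],1);y=-.1185;print(len(P),'x at mid',np.polyval(f,y),'yaw',-np.degrees(np.arctan(f[0])))
goto([np.polyval(f,y),y,.104])
E
```

```text
13 x at mid 0.5766459505597652 yaw 6.396825329503791
pos [ 0.5782 -0.1189  0.2689] toolmove mm [  0.7  -1.3 164.9] yaw 6.34 t 9.2 tilt deg [-0.06 -0.04]
```

View pics/w2.png

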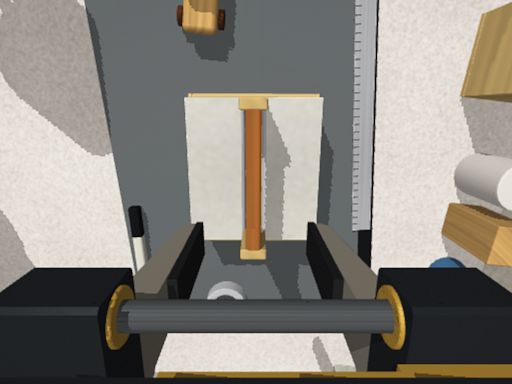

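Both covers are flat, and the bar is centred between the fingers at u≈253. I'll descend and grip.

Request:
arm_command --travel '[[0,-1,40],[0,0,45],[0,0,40],[0,0,25],[0,0,16],[0,0,0],[0,0,0],[0,0,0]]' --delta_rot '[[0,0,0],[0,0,0],[0,0,0],[0,0,0],[0,0,0],[0,0,0],[0,0,0],[0,0,0]]'

```text
time_s: 10.2
position: [0.5776, -0.1194, 0.1047]
tcp_rot: [[-0.11, 0.994, 0.002], [0.994, 0.11, 0.0], [-0.0, 0.002, -1.0]]
ft_force: [0.1, 0.1, -0.2]
opening: 0.0599
grip_force: 0.0
```

Request:
arm_command --travel '[[0,0,0],[0,0,0],[0,0,0],[0,0,0],[0,0,0],[0,0,0],[0,0,0],[0,0,0]]' --delta_rot '[[0,0,0],[0,0,0],[0,0,0],[0,0,0],[0,0,0],[0,0,0],[0,0,0],[0,0,0]]' --jaw 0

```text
time_s: 11.2
position: [0.5765, -0.1193, 0.1035]
tcp_rot: [[-0.11, 0.994, -0.001], [0.994, 0.11, 0.0], [0.0, -0.001, -1.0]]
ft_force: [-2.0, -0.1, 1.3]
opening: 0.0157
grip_force: 30.0
```

Gripped (15.7 mm opening, 30 N). Lifting gently.

Request:
arm_command --travel '[[0,0,-3],[0,0,-6],[0,0,-8],[0,0,-10],[0,0,-10],[0,0,-10],[0,0,-8],[0,0,-5]]' --delta_rot '[[0,0,0],[0,0,0],[0,0,0],[0,0,0],[0,0,0],[0,0,0],[0,0,0],[0,0,0]]'

```text
time_s: 12.2
position: [0.5769, -0.1192, 0.1642]
tcp_rot: [[-0.11, 0.994, 0.001], [0.994, 0.11, 0.0], [0.0, 0.001, -1.0]]
ft_force: [-0.5, 0.1, -6.6]
opening: 0.0156
grip_force: 30.0
```

Request:
arm_command --travel '[[0,0,-5],[0,0,-8],[0,0,-10],[0,0,-8],[0,0,-6],[0,0,-3],[0,0,0],[0,0,0]]' --delta_rot '[[0,0,0],[0,0,0],[0,0,0],[0,0,0],[0,0,0],[0,0,0],[0,0,0],[0,0,0]]'

```text
time_s: 13.2
position: [0.5766, -0.1192, 0.2033]
tcp_rot: [[-0.11, 0.994, -0.001], [0.994, 0.11, 0.0], [0.0, -0.001, -1.0]]
ft_force: [-0.2, 0.2, -5.7]
opening: 0.0156
grip_force: 30.0
```

Request:
arm_command --travel '[[0,0,0],[0,0,0],[0,0,0],[0,0,0],[0,0,0],[0,0,0],[0,0,0],[0,0,0]]' --delta_rot '[[0,0,0],[0,0,0],[0,0,0],[0,0,0],[0,0,0],[0,0,0],[0,0,0],[0,0,0]]'

```text
time_s: 14.2
position: [0.5768, -0.1193, 0.2036]
tcp_rot: [[-0.11, 0.994, 0.0], [0.994, 0.11, 0.0], [0.0, 0.0, -1.0]]
ft_force: [-0.1, -0.4, -6.6]
opening: 0.0158
grip_force: 30.0
```

```bash
python3 - <<'E'
from h import *
a=get_image('wrist')[:,:,::-1];b=get_image('side')[150:270,190:350,::-1]
cv2.imwrite('pics/f.png',np.vstack([cv2.resize(a,(400,300)),cv2.resize(b,(400,300))]))
s=robot.get_state();print(s['time_s'],s['position'],s['ft_force'],s['torque'],s['opening'])
E
```

```text
14.3 [ 0.57679333 -0.11925789  0.20356836] [ 0.28900826  0.94082291 -5.34168815] [-0.07302044  0.01199345 -0.0568339 ] 0.015967496889819875
```

View pics/f.png

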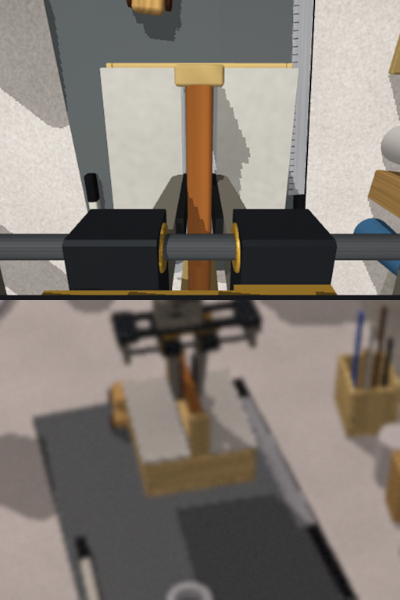

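The caddy hangs level about 10 cm above the folder, with both covers shut. The bystanders in view look undisturbed.

```bash
python3 -c "
from cell import robot
print(robot.close_job())"
```

```text
the job is handed in; nothing more can be done
None
```

I pressed both covers shut and lifted the caddy by its handle about 10 cm straight up; it was hanging level and still in the gripper when I handed the job in at about 14 s, but no verdict was returned.

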